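# Tuck a busbar under the insulating leaf and hold it pressed flat for welding

### The arm

A 6-joint arm with a two-finger parallel gripper is mounted at the origin on a cart in front of the work surface, level with it; the furniture and walls round the work are solid. World frame = base frame: x ahead of the robot, y to its left, z up, the work surface at z = 0. Lengths are in mm, angles in degrees, forces in N, time in s.
With the tool pointing down it reaches from about 350 to 850 mm from the base axis. Payload 8.1 kg.
Tool frame: the origin (TCP) lies at the very end of the fingers, on their centre line; the grasp point (between the pads) lies 19 mm behind it (r.grasp_offset is the distance from the TCP to the grasp point, in mm); z points along the fingers, y is the line along which they close (so a half turn about z gives the same grasp; the last joint's range is limited). The gripper opens to 85 mm and grips with 20 to 120 N. Pads are 22 mm wide; open, the fingers measure 114 mm over their backs; the gripper's body (76 mm by 85 mm) begins 54 mm behind the grasp point. The pads swing forward as they close: fully open they stand 13 mm farther back than shut.
Start: joints at [70.107, 7.471, 85.268, -0, 87.261, -4.893], TCP at [155.27, 579.566, 231.292] pointing down, gripper open.
Joint ranges: [-169.43, 169.43], [-51.17, 129.36], [1.28, 143.12], [-76.62, 256.62], [0, 156.53], [-152.29, 152.29]. Speed limits (degrees/s): [136.94, 136.94, 159.86, 180, 180, 180].

### API

Orientations are given as [roll, pitch, yaw] about the fixed x, y, z axes, in that order (R = Rz(yaw) Ry(pitch) Rx(roll)).
In Python, from bench import r gives the robot as it stands.
- The arm moves only by the tool carry_out, never from a script. Its argument "commands" is a list of rows, each an object with "jaw": the finger opening in m, from 0 to 0.0854; "translation": the shift along the tool's x, y, z in m, a list of three; "spin": the turn about the tool's z in rad. A call has exactly 8 rows; each row shifts and turns the commanded pose from where the row before left it, along the tool's axes as they then stand; what a row does not reach is not made up. A row lasts 1/12 s, in which the tool goes at most 41.7 mm and 7.16 degrees, less where a joint would pass 70% of its speed; a pose out of reach is approached as far as the arm can. A call is refused whole if a number of a shift passes 0.0417 or a number of a turn 0.125, either way. A call with a gripper value outside its range is refused whole. The fingers move at their own pace and stop on an object; "squeeze" is the grip in N (left out, the last holds). Time passes only in rows, so rows that do not move let the fingers close, or fill a call up. It gives the time, the measured TCP pose, the force, the opening and the grip force at its end, in the units of the state.
- r.sense(): the state, without advancing time (a new reading comes with each control period).
- r.snapshot(name): name is "scene" or "top" or "wrist"; returns a dict with "pixels" (400x640x3 uint8, blue, green, red), "K" (3x3 intrinsics, pixels), "extrinsics" (4x4, takes a point from camera to world coordinates). Camera axes: x right, y down, z forward; pixel columns grow to the right and rows downward; lengths in mm; the calibration is good to about 2 mm. A picture is of the moment at which its call begins. There is no depth.
- r.hand_in(): hands the job in; it is judged then, once.
Trained networks look in a picture, given as the dict that the camera call returned (one of the last four; its "shot" number tells which), for a name from the list of things; names that differ only in an ending like _2 or _b are one class to them, and where a whole thing is asked for, a point or a joint stands for the part that bears it (a point fixed in the world has none). Each returns a list of dicts, best first, with "score" (0 to 1); they miss things now and then, are a little off and sometimes report something else, mostly with a low value. They report only what shows in the picture. A call takes as long as a camera call. They do not tell look-alikes from the thing itself.
- r.spot_in(picture, target): "xy" ([column, row] in pixels, amid what is visible of it).
- r.regions_of(picture, target): "pixels" (400x640 bool, what is visible of it) and "xy" ([column, row] in pixels, amid what is visible of it).
- r.landmark_of(picture, target): "xy" ([column, row] in pixels: a listed point, or the origin of a listed thing).
The state is a dict: "time": time; "joint_pos": joint angles; "qd": joint speeds; "joint_efforts": joint torques, N m; "tool_pos": TCP position; "tcp_rot": TCP orientation; "ft_force": force on the tool from outside, world axes, zero at the start; "wrist_torque": the same for the moment, N m; "finger_gap": finger opening in mm; "grip_force": force on a finger pad.
Only numpy, scipy, OpenCV 4.12 (cv2) and the standard library are available. Lean on these libraries where they do the work, as an engineer would, in place of code of your own. Each camera call takes 0.05 s, during which the arm holds its last target. There are 200 camera calls.

### The job

Pick up the copper busbar by its square brass post and lay it in the weld nest between the side rails, sliding its plain edge (the end away from the post) under the turned-up lip of the hinged yellow insulating leaf until it meets the white rib hidden beneath, without lifting the leaf off the rails. Then press the busbar flat on the cells, so that the proud, sprung near row is pushed fully down level with the others, and finish the program while still holding it down like that; leave the blue packs, the flux bottle and the tape roll where they are.

Things in the scene. Friction and masses are not known exactly. Their poses are not given: they have to be found in the camera images.
- busbar: loose copper plate, 80 (x) x 56 (y) x 3 mm, 0.10 to 0.18 kg, lying flat on the bench; origin at the centre of its underside. The +x end is the plain edge to be tucked; near the -x end stands a square brass post (see busbar_post). Grasp the post from above.
- busbar_edge (a point): middle of the busbar's plain (leading) edge at its underside, 40 mm from the centre along +x
- busbar_post (a point): centre of the top of the square brass post: 18 mm from the plate's centre towards -x, 14 x 14 mm in plan with sides along the plate's x and y, rising from the 3 mm plate to 28 mm above the plate's underside
- nest: weld nest, fixed: aluminium base 178 x 112 mm with six rows of three upright 18 mm cells between two rails; origin on the bench. +x runs from the open end (robot side) to the leaf's hinge, z up, y = 0 midway between the rails. The busbar lies on the rows at x = -60 (sprung), -40, -20 and 0 mm, columns at y = -20, 0, 20 mm. Fixed cell tops at z = 77 mm
- nest_rail (a point): centre of the open end of the +y side rail, at its top edge. The two aluminium rails run along nest x from -76 to +75 mm; inner faces 64 mm apart (at y = -32 and +32 mm), each 7 mm thick, tops at z = 83 mm, 6 mm above the fixed cell tops. In front of the leaf only the rails and the sprung row stand higher than the cell tops
- nest_rib (a point): middle of the near face of the white rib at cell-top height: nest x = 11 mm, y = 0, z = 77 mm. The rib is 60 mm wide, stands 4.5 mm above the cell tops, lies under the leaf, and stops the busbar's edge
- leaf (a joint): angle of the insulating leaf, a yellow-brown board 78 mm wide, 2 mm thick, 30 g, hinged along y at nest x = 64 mm, held down by its weight only: 0 lies flat on the rails, positive lifted. Flat, its underside is 6 mm above the fixed cell tops and it reaches to nest x = -6 mm, the last 7 mm turned up as a lead-in; it covers the last 17 mm of the seated busbar
- leaf_lip (a point): middle of the leaf's turned-up front lip, 69 mm from its hinge, about 7 mm above the fixed cell tops
- seat_1 (a joint): travel of the sprung cell seat at nest x = -60, y = +20 mm: 0 m up (cell top at z = 81 mm, 4 mm proud), 0.004 m fully down (level with the fixed rows). Each seat takes about 1.4 N to start moving and 3 N fully down; the three together about 9 N
- seat_2 (a joint): the same for the middle sprung seat (nest y = 0)
- seat_3 (a joint): the same for the sprung seat at nest y = -20 mm
- pack: bystander: battery pack of six cells in blue film, 43 x 57 x 72 mm, standing on the bench; origin at the centre of its underside
- flux_bottle: bystander: white squeeze bottle with purple tip, 36 mm diameter, 123 mm high, standing; origin at the centre of its underside
- kapton: bystander: roll of amber tape, 89 mm diameter, 12 mm high, lying flat; origin at the centre of its underside
There are look-alikes about, which are no part of the job. Several things look just like the busbar: the one meant starts farthest from the robot's base.

How it is judged:
By the outcome, as a careful person would: the job done as asked, in the order asked, and still so for the second after the job is handed in, while the arm keeps its last pose, push and grip.
It also fails if it takes over 45 s, if anything falls off the work surface, if the arm or the gripper's body presses on something with over 40 N, if the wrist force passes 120 N, or if a joint passes its speed limit or range.

## Working session

There is one attempt and no reset: what is moved stays moved. The work goes in short steps, Python scripts to look and compute and a tool call to move; the robot and the scene stay as the last step left them, time stands still between calls to the robot, and variables do not carry over. Pictures are saved under pics/ and viewed, at most 10 in all, crops included, and the job is handed in when it is done.

Besides the shell and the picture viewer there is one more tool, called after "Call:" as name(argument=value, ...), one argument or row to a line, values as JSON. carry_out: Moves the arm, as the interface text tells. Its arguments: {"type":"object","properties":{"commands":{"type":"array","items":{"type":"object","properties":{"jaw":{"type":"number"},"translation":{"type":"array","items":{"type":"number"}},"spin":{"type":"number"}}}},"squeeze":{"type":"number"}},"required":["commands"]}

```bash
mkdir -p pics; ls; cat > h.py <<'E'
import numpy as np, cv2
from bench import r
from scipy.spatial.transform import Rotation as R
def ray(p,xy,z):
    K=np.array(p["K"]);T=np.array(p["extrinsics"])
    d=T[:3,:3]@np.linalg.solve(K,[xy[0],xy[1],1.]);o=T[:3,3]
    return o+d*(z-o[2])/d[2]
def proj(p,P):
    K=np.array(p["K"]);T=np.array(p["extrinsics"])
    c=T[:3,:3].T@(np.array(P,float)-T[:3,3]);u=K@c
    return u[:2]/u[2]
E
python3 - <<'E'
from h import *
s=r.sense();print(s)
for n in("scene","top"):
    p=r.snapshot(n);cv2.imwrite(f"pics/{n}0.png",p["pixels"])
    print(n,np.round(p["extrinsics"],3).tolist(),np.round(p["K"],1).tolist())
    for t,z in(("busbar",0),("busbar_post",28),("busbar_edge",0),("nest",0),("nest_rail",83),("nest_rib",77),("leaf_lip",84),("pack",0),("flux_bottle",0),("kapton",0)):
        for d in r.landmark_of(p,t): print(n,t,round(d["score"],2),np.round(d["xy"],1),np.round(ray(p,d["xy"],z),1))
E
```

```text
pics
{'time': 0.0, 'joint_pos': array([ 7.01075964e+01,  7.51515328e+00,  8.53302723e+01, -2.21195600e-04,
        8.72613844e+01, -4.89345453e+00]), 'qd': array([-0.00197613, -0.0879534 , -0.01630222,  0.02414737,  0.01876858,
        0.01304956]), 'joint_efforts': array([ 3.00566289e-04, -5.69411659e+01, -5.00550449e+01, -1.42643812e-04,
        1.46374493e-02, -1.74936469e-05]), 'tool_pos': array([155.07475789, 579.03810927, 230.23444436]), 'tcp_rot': array([-1.79893560e+02, -8.89110057e-03,  1.65001053e+02]), 'ft_force': array([ 0.39915129, -0.5811053 , -0.82947196]), 'wrist_torque': array([ 0.01737885,  0.00442735, -0.00904588]), 'grip_force': 0.0, 'finger_gap': 85.45860081933502}
scene [[0.779, -0.26, 0.571, -95.423], [-0.628, -0.335, 0.703, -801.186], [0.009, -0.906, -0.424, 569.01], [0.0, 0.0, 0.0, 1.0]] [[426.3, 0.0, 320.7], [0.0, 426.3, 200.8], [0.0, 0.0, 1.0]]
scene busbar 0.85 [249.5 227.2] [406.9 128.2   0. ]
scene busbar 0.69 [254.6 207.8] [481.4 225.4   0. ]
scene busbar 0.66 [278.9 253.4] [395.4 -34.8   0. ]
scene busbar 0.28 [411.3 239.5] [ 709.1 -193.3    0. ]
scene
[... 1248 characters left out ...]
.6   0. ]
top busbar_post 0.84 [274.4 265.4] [408.6 119.9  28. ]
top busbar_post 0.82 [230.4 238.4] [476.2 234.2  28. ]
top busbar_post 0.62 [337.8 270.1] [398.2 -40.9  28. ]
top busbar_edge 0.92 [349.7 290.1] [349. -73.   0.]
top busbar_edge 0.77 [288.7 287.3] [354.8  84.    0. ]
top busbar_edge 0.63 [232.7 214.8] [542.3 236.1   0. ]
top nest 0.63 [333.  199.7] [586.1 -29.    0. ]
top nest_rail 0.91 [307.6 215.6] [528.2  36.7  83. ]
top nest_rib 0.67 [331.7 189.3] [597.  -22.9  77. ]
top leaf_lip 0.64 [329.3 197.1] [575.4 -16.7  84. ]
top pack 0.56 [413.5 232.2] [ 500.8 -242.3    0. ]
top flux_bottle 0.61 [391.1 152.4] [ 719.9 -187.3    0. ]
top kapton 0.58 [239.4 162. ] [687.2 224.7   0. ]
```

View pics/top0.png

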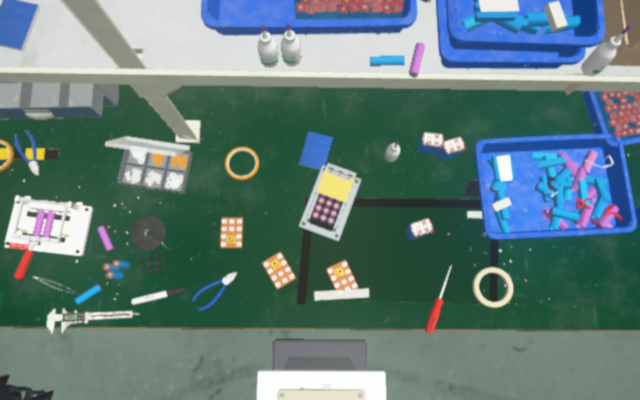

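View pics/scene0.png

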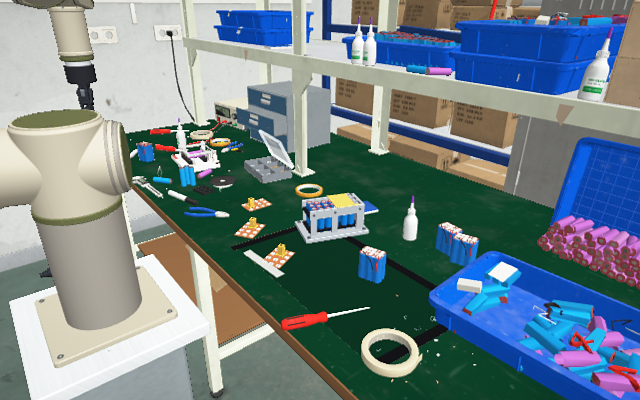

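The top view shows three busbar look-alikes: at pixels (231,232), (279,270) and (342,276). They lie about 547, 405 and 380 mm from the base. The nest is at (331,200) and isn't a candidate. I choose (231,232), the farthest, and check it in a close crop.

```bash
python3 - <<'E'
from h import *
p=r.snapshot("top");q=r.snapshot("scene")
a=cv2.resize(p["pixels"][200:310,205:365],(800,550),interpolation=cv2.INTER_CUBIC);cv2.imwrite("pics/crop1.png",a)
for t in("busbar","nest","leaf"):
  for d in r.regions_of(p,t):
    m=d["pixels"].astype(np.uint8);c=max(cv2.findContours(m,0,1)[0],key=cv2.contourArea)
    w=np.array([ray(p,x[0],0 if t=="busbar" else 83)[:2] for x in c],np.float32)
    print(t,round(d["score"],2),np.round(d["xy"]),[np.round(x,1) for x in cv2.minAreaRect(w)])
E
```

```text
busbar 0.84 [342. 279.] [array([378.2, -53.3]), array([80.5, 56.7]), np.float64(24.9)]
busbar 0.79 [280. 272.] [array([398.9, 111. ]), array([80. , 56.5]), np.float64(31.7)]
busbar 0.56 [232. 231.] [array([495.4, 237.6]), array([76.9, 50.8]), np.float64(0.0)]
nest 0.73 [335. 201.] [array([566.2, -19.7]), array([108. , 181.1]), np.float64(70.2)]
leaf 0.56 [336. 187.] [array([609. , -33.1]), array([80.4, 73.8]), np.float64(68.8)]
```

View pics/crop1.png

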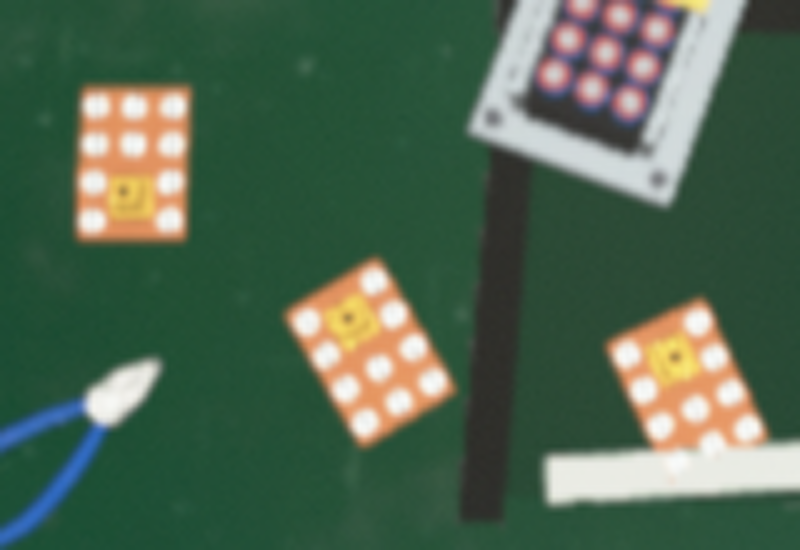

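The crop shows the chosen plate flat and unobstructed at crop (132,165). Its post, at (130,197), is on the robot side, so its yaw is about 0. I'll move above it.

Call:
carry_out(
  commands=[
    {"spin":-0.0873},
    {"spin":-0.0873},
    {"spin":-0.0873},
    {"translation":[-0.026,-0.028,0]},
    {"translation":[-0.026,-0.028,0]},
    {"translation":[-0.026,-0.028,0]},
    {"translation":[-0.026,-0.028,0]},
    {"translation":[-0.026,-0.028,0]},
  ],
  squeeze=90,
)

```text
invalid input
```

Call:
carry_out(
  commands=[
    {"translation":[-0.026,-0.028,0]},
    {"translation":[-0.026,-0.028,0]},
    {"translation":[-0.026,-0.028,0]},
    {"translation":[-0.026,-0.028,0]},
    {"translation":[-0.026,-0.028,0]},
    {"translation":[-0.026,-0.028,0]},
    {"translation":[-0.026,-0.028,0]},
    {},
  ],
)

```text
invalid input
```

```bash
cat > w.py <<'E'
from h import *
import sys
def look(name,ts):
    p=r.snapshot("wrist");cv2.imwrite(f"pics/{name}.png",p["pixels"])
    s=r.sense();print(round(s["time"],2),np.round(s["tool_pos"],1),np.round(s["tcp_rot"],2),"cam",np.round(np.array(p["extrinsics"])[:3,3]))
    for t,z in ts:
        for d in r.landmark_of(p,t): print(t,round(d["score"],2),np.round(d["xy"],1),np.round(ray(p,d["xy"],z),1))
    return p
def rect(p,t,z):
    for d in r.regions_of(p,t):
        m=d["pixels"].astype(np.uint8);c=max(cv2.findContours(m,0,1)[0],key=cv2.contourArea)
        w=np.array([ray(p,x[0],z)[:2] for x in c],np.float32)
        print(t,round(d["score"],2),np.round(d["xy"]),[np.round(x,1) for x in cv2.minAreaRect(w)])
E
python3 - <<'E'
from w import *
p=look("w1",[("busbar",0),("busbar_post",28),("busbar_edge",0)])
rect(p,"busbar",3)
E
```

```text
1.4 [155.2 579.6 231.3] [180.  -0. 165.] cam [ 85. 598. 373.]
```

View pics/w1.png

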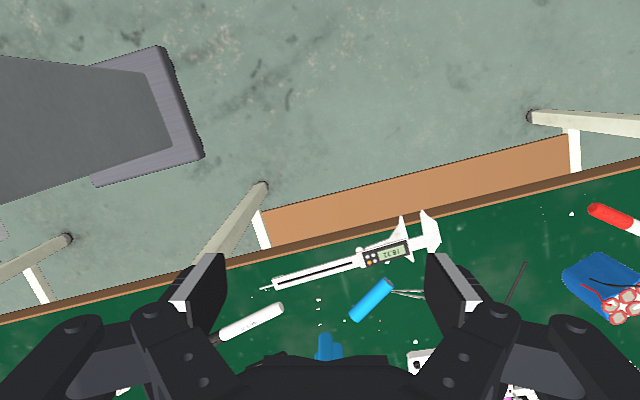

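The wrist view shows the pads at (200,280) and (455,280). The arm hasn't moved, because rows must be complete.

Call:
carry_out(
  commands=[
    {"jaw":0.085,"translation":[0,0,0],"spin":-0.0873},
    {"jaw":0.085,"translation":[0,0,0],"spin":-0.0873},
    {"jaw":0.085,"translation":[0,0,0],"spin":-0.0873},
    {"jaw":0.085,"translation":[-0.026,-0.028,0],"spin":0},
    {"jaw":0.085,"translation":[-0.026,-0.028,0],"spin":0},
    {"jaw":0.085,"translation":[-0.026,-0.028,0],"spin":0},
    {"jaw":0.085,"translation":[-0.026,-0.028,0],"spin":0},
    {"jaw":0.085,"translation":[-0.026,-0.028,0],"spin":0},
  ],
  squeeze=90,
)

```text
time: 2.27
tool_pos: [286.1, 438.2, 231.4]
tcp_rot: [180.0, 0.0, -180.0]
ft_force: [-0.1, 1.3, 0.5]
finger_gap: 84.9
grip_force: 0.0
```

Call:
carry_out(
  commands=[
    {"jaw":0.085,"translation":[-0.027,-0.029,0],"spin":0},
    {"jaw":0.085,"translation":[-0.027,-0.029,0],"spin":0},
    {"jaw":0.085,"translation":[-0.027,-0.029,0],"spin":0},
    {"jaw":0.085,"translation":[-0.027,-0.029,0.01],"spin":0},
    {"jaw":0.085,"translation":[-0.027,-0.029,0.02],"spin":0},
    {"jaw":0.085,"translation":[-0.027,-0.029,0.02],"spin":0},
    {"jaw":0.085,"translation":[-0.027,-0.029,0.02],"spin":0},
    {"jaw":0.085,"translation":[0,0,0.02],"spin":0},
  ],
)

```text
time: 2.93
tool_pos: [473.5, 237.2, 144.9]
tcp_rot: [-179.9, 0.2, 179.7]
ft_force: [0.9, 0.7, 0.9]
finger_gap: 85.1
grip_force: 0.0
```

```bash
python3 - <<'E'
from w import *
p=look("w2",[("busbar",0),("busbar_post",28),("busbar_edge",0)])
rect(p,"busbar",3)
E
```

```text
2.98 [469.2 238.3 139.8] [-179.85   -0.26  179.73] cam [400. 237. 287.]
busbar 0.92 [174.2  95.4] [401.1 113.5   0. ]
busbar 0.62 [328.  205.1] [496.  238.9   0. ]
busbar_post 0.69 [168.7 113. ] [413.6 119.8  28. ]
busbar_post 0.6 [326.8 192. ] [475.6 237.8  28. ]
busbar_edge 0.9 [136.4  46.8] [364.4  88.7   0. ]
busbar_edge 0.8 [328.2 242.7] [532.8 239.    0. ]
busbar 0.91 [329. 202.] [array([495. , 238.3]), array([79.5, 55.3]), np.float64(0.2)]
busbar 0.78 [ 6. 90.] [array([398.9, -17.3]), array([16.5, 35.2]), np.float64(74.1)]
busbar 0.6 [172.  90.] [array([398.5, 112.5]), array([80.2, 57.6]), np.float64(32.3)]
```

View pics/w2.png

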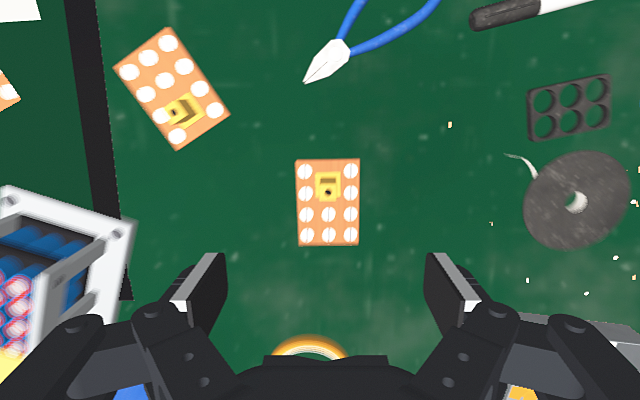

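The target busbar is at (328,203) with its post at (327,190), square to the gripper. I'll descend and grip.

Call:
carry_out(
  commands=[
    {"jaw":0.085,"translation":[-0.003,0.0015,0.02],"spin":0},
    {"jaw":0.085,"translation":[0,0,0.03],"spin":0},
    {"jaw":0.085,"translation":[0,0,0.03],"spin":0},
    {"jaw":0.085,"translation":[0,0,0.02],"spin":0},
    {"jaw":0.085,"translation":[0,0,0.02],"spin":0},
    {"jaw":0.085,"translation":[0,0,0.01],"spin":0},
    {"jaw":0.085,"translation":[0,0,0.004],"spin":0},
    {"jaw":0.085,"translation":[0,0,0],"spin":0},
  ],
)

```text
time: 3.85
tool_pos: [472.3, 244.2, 11.4]
tcp_rot: [180.0, 0.0, -179.9]
ft_force: [0.1, 0.9, 0.6]
finger_gap: 84.8
grip_force: 0.0
```

Call:
carry_out(
  commands=[
    {"jaw":0.04,"translation":[0,0,0],"spin":0},
    {"jaw":0.03,"translation":[0,0,0],"spin":0},
    {"jaw":0.02,"translation":[0,0,0],"spin":0},
    {"jaw":0.01,"translation":[0,0,0],"spin":0},
    {"jaw":0.0,"translation":[0,0,0],"spin":0},
    {"jaw":0.0,"translation":[0,0,0],"spin":0},
    {"jaw":0.0,"translation":[0,0,0],"spin":0},
    {"jaw":0.0,"translation":[0,0,0],"spin":0},
  ],
)

```text
time: 4.52
tool_pos: [472.9, 243.4, 11.8]
tcp_rot: [180.0, 0.0, 180.0]
ft_force: [-0.6, -1.0, 6.4]
finger_gap: 11.5
grip_force: 88.6
```

```bash
python3 - <<'E'
from w import *
p=look("w3",[("busbar",0),("busbar_post",28),("busbar_edge",0)])
rect(p,"busbar",3); s=r.sense();print(s["finger_gap"],s["grip_force"],s["ft_force"])
cv2.imwrite("pics/w3c.png",cv2.resize(p["pixels"][140:400,180:480],(780,676))[:600])
q=r.snapshot("scene");cv2.imwrite("pics/s3.png",q["pixels"])
rect(q,"busbar",0)
for t,z in(("busbar_post",28),("busbar_edge",0)):
    for d in r.landmark_of(q,t): print(t,round(d["score"],2),np.round(d["xy"],1),np.round(ray(q,d["xy"],z),1))
E
```

```text
4.57 [472.9 243.4  11.7] [1.7999e+02 5.0000e-02 1.8000e+02] cam [400. 243. 154.]
busbar 0.92 [27.6 94. ] [399.6 112.9   0. ]
busbar 0.58 [325.1 287.4] [495.7 243.    0. ]
busbar_post 0.93 [323.  287.4] [478.2 242.1  28. ]
busbar_edge 0.95 [323.6 350.5] [535.4 242.2   0. ]
busbar 0.8 [ 46. 112.] [array([403.1, 115.5]), array([69.1, 57.3]), np.float64(31.6)]
busbar 0.66 [326. 252.] [array([494.4, 242.2]), array([55.4, 79.6]), np.float64(87.3)]
11.618917641976234 88.59444652218372 [-0.96311447 -2.15119465  6.01310582]
busbar 0.82 [277. 254.] [array([389.2, -43.3]), array([95.3, 51.4]), np.float64(25.8)]
busbar 0.63 [249. 226.] [array([413.2, 126.6]), array([109.7,  55.5]), np.float64(34.0)]
busbar 0.51 [259. 204.] [array([498.7, 249.7]), array([82.3, 59. ]), np.float64(2.0)]
busbar_post 0.88 [251.1 216.9] [415.8 131.3  28. ]
busbar_post 0.75 [277.3 246.7] [385.1 -44.9  28. ]
busbar_post 0.69 [249.5 200.7] [465.9 225.9  28. ]
busbar_edge 0.9 [268.9 266.2] [345.3 -67.4   0. ]
busbar_edge 0.7 [268.3 201.9] [536.7 235.5   0. ]
busbar_edge 0.7 [243.7 237.8] [365.1  86.7   0. ]
```

View pics/w3c.png

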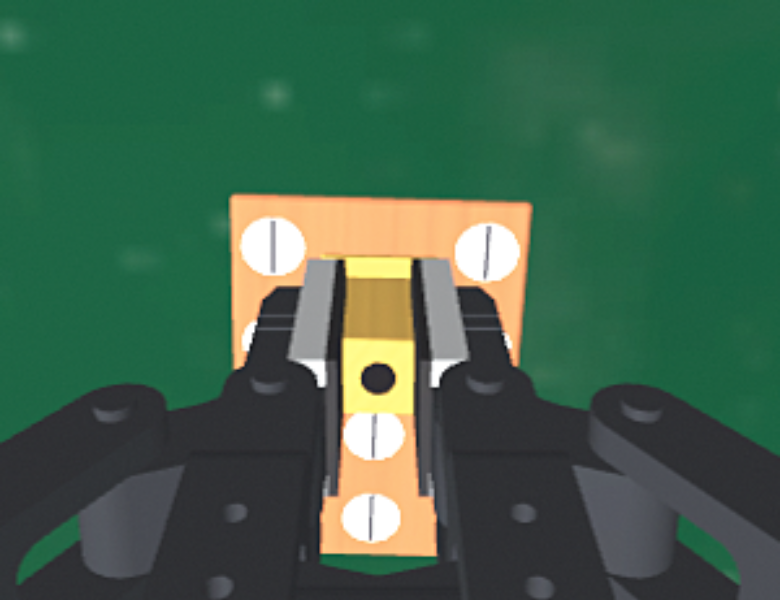

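The post is gripped, but high and about 5 mm off along x. I'll regrip deeper and centred.

Call:
carry_out(
  commands=[
    {"jaw":0.03,"translation":[0,0,0],"spin":0},
    {"jaw":0.03,"translation":[0,0,0],"spin":0},
    {"jaw":0.03,"translation":[-0.0025,0,0.0025],"spin":0},
    {"jaw":0.03,"translation":[-0.0025,0,0.0025],"spin":0},
    {"jaw":0.03,"translation":[0,0,0],"spin":0},
    {"jaw":0.0,"translation":[0,0,0],"spin":0},
    {"jaw":0.0,"translation":[0,0,0],"spin":0},
    {"jaw":0.0,"translation":[0,0,0],"spin":0},
  ],
  squeeze=100,
)

```text
time: 5.63
tool_pos: [477.3, 243.4, 5.9]
tcp_rot: [-180.0, -0.0, -180.0]
ft_force: [-0.2, 0.1, -0.3]
finger_gap: 11.6
grip_force: 97.7
```

```bash
python3 - <<'E'
from w import *
p=look("w4",[("busbar_post",28),("busbar_edge",0)])
rect(p,"busbar",3); s=r.sense();print(s["finger_gap"],s["grip_force"],s["ft_force"],s["joint_pos"])
E
```

```text
5.68 [477.3 243.4   5.9] [-180.     -0.   -179.99] cam [404. 243. 148.]
busbar_post 0.74 [324.7 284.6] [477.7 242.8  28. ]
busbar_edge 0.91 [323.  348.9] [533.6 241.9   0. ]
busbar 0.88 [328. 247.] [array([494.5, 242.8]), array([55.2, 79.7]), np.float64(88.9)]
busbar 0.8 [ 42. 109.] [array([406.1, 117.9]), array([61.6, 56. ]), np.float64(31.8)]
11.676520562610968 97.70353674888611 [ 0.40371862 -0.68075015 -0.24957802] [ 2.15350323e+01  1.10224441e+01  1.06415482e+02 -1.08918460e-03
  6.25630049e+01 -6.84707127e+01]
```

Call:
carry_out(
  commands=[
    {"jaw":0.0,"translation":[0,0,-0.015],"spin":0},
    {"jaw":0.0,"translation":[0,0,-0.03],"spin":0},
    {"jaw":0.0,"translation":[0,0,-0.035],"spin":0},
    {"jaw":0.0,"translation":[0,0,-0.035],"spin":0},
    {"jaw":0.0,"translation":[0,0,-0.035],"spin":0},
    {"jaw":0.0,"translation":[-0.02,-0.02,-0.03],"spin":0},
    {"jaw":0.0,"translation":[-0.025,-0.025,0],"spin":0},
    {"jaw":0.0,"translation":[-0.025,-0.025,0],"spin":0},
  ],
)

```text
time: 6.5
tool_pos: [549.5, 173.6, 189.5]
tcp_rot: [179.9, 0.3, -179.9]
ft_force: [0.1, -0.0, -2.7]
finger_gap: 11.1
grip_force: 97.8
```

Call:
carry_out(
  commands=[
    {"jaw":0.0,"translation":[-0.025,-0.025,0],"spin":0},
    {"jaw":0.0,"translation":[-0.025,-0.025,0],"spin":0},
    {"jaw":0.0,"translation":[-0.025,-0.025,0],"spin":0},
    {"jaw":0.0,"translation":[-0.02,-0.02,0],"spin":0},
    {"jaw":0.0,"translation":[0,0,0],"spin":0.1163},
    {"jaw":0.0,"translation":[0,0,0],"spin":0.1163},
    {"jaw":0.0,"translation":[0,0,0],"spin":0.1163},
    {"jaw":0.0,"translation":[0,0,0],"spin":0},
  ],
)

```text
time: 7.17
tool_pos: [642.1, 78.1, 185.2]
tcp_rot: [-180.0, -0.1, 159.7]
ft_force: [-0.4, 0.5, -1.5]
finger_gap: 11.9
grip_force: 97.8
```

```bash
python3 - <<'E'
from w import *
p=look("w5",[("busbar_edge",180),("nest",0),("nest_rail",83),("nest_rib",77),("leaf_lip",84)])
rect(p,"leaf",84);rect(p,"nest",0); s=r.sense();print(s["finger_gap"],s["grip_force"],s["ft_force"])
q=r.snapshot("top")
for t,z in(("nest_rail",83),("nest_rib",77),("leaf_lip",84)):
    for d in r.landmark_of(q,t): print(t,round(d["score"],2),np.round(d["xy"],1),np.round(ray(q,d["xy"],z),1))
E
```

```text
7.22 [642.1  78.4 185.4] [-1.7998e+02 -6.0000e-02  1.6011e+02] cam [574. 103. 327.]
busbar_edge 0.66 [322.5 350. ] [694.4  56.8 180. ]
busbar_edge 0.26 [208.6  52.9] [542.   64.4 180. ]
nest 0.95 [208.8 145.7] [578.8 -19.7   0. ]
nest_rail 0.65 [209.7  56.8] [523.6  38.4  83. ]
nest_rib 0.7 [175.  177.8] [590.8 -25.8  77. ]
leaf_lip 0.59 [168.8 159.7] [576.6 -20.1  84. ]
leaf 0.88 [173. 200.] [array([609.9, -32.3]), array([79.3, 72.1]), np.float64(69.7)]
nest 0.95 [191. 142.] [array([585.6, -42.7]), array([148.4, 212.4]), np.float64(69.7)]
11.731785340396007 97.81045317649841 [-0.57509791 -0.0460055  -2.03101477]
leaf_lip 0.64 [329.6 197.5] [574.4 -17.5  84. ]
```

View pics/w5.png

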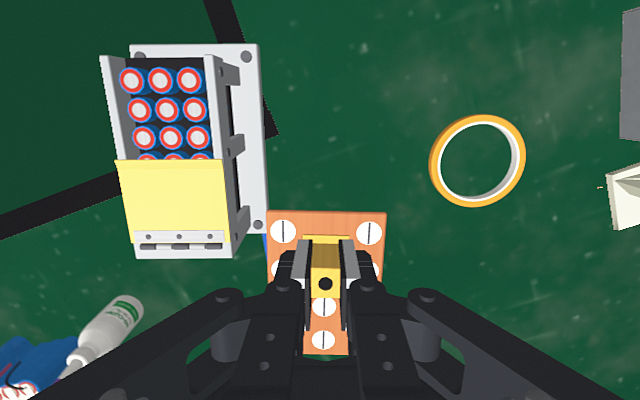

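The wrist view shows the nest with its open end at the top (rail end near (213,57)), nine cells at (130–195, 78–137) and the leaf lip at about (169,160). The busbar is held square. I'll fit the nest pose from the cell tops.

```bash
python3 - <<'E'
from w import *
from scipy.optimize import least_squares
p=r.snapshot("wrist");b=p["pixels"].astype(int)
red=((b[...,2]>170)&(b[...,1]<120)&(b[...,0]<130)).astype(np.uint8)
x0=np.array([581.5,-21.6,np.radians(-20.2)])
cells=[(x,y,81 if x==-60 else 77) for x in(-60,-40,-20) for y in(-20,0,20)]
def W(v,c): 
    C,S=np.cos(v[2]),np.sin(v[2]);return [v[0]+C*c[0]-S*c[1],v[1]+S*c[0]+C*c[1],c[2]]
obs=[]
for c in cells:
    u=proj(p,W(x0,c));yy,xx=np.nonzero(red);k=np.hypot(xx-u[0],yy-u[1])<14
    for _ in range(3):
        (m,rad)=cv2.minEnclosingCircle(np.c_[xx[k],yy[k]].astype(np.float32));k=np.hypot(xx-m[0],yy-m[1])<14
    obs.append(m);print(c,np.round(u,1),np.round(m,1),round(rad,1))
f=lambda v:np.concatenate([proj(p,W(v,c))-o for c,o in zip(cells,obs)])
s=least_squares(f,x0,loss="soft_l1",x_scale=[1,1,.01]);print(s.x[:2],np.degrees(s.x[2]),np.round(s.fun,1))
rect(p,"busbar",182.5);rect(p,"leaf",85)
for d in r.landmark_of(p,"busbar_post")+r.landmark_of(p,"busbar"): print(d["score"],ray(p,d["xy"],185.4-5.9+28),d["xy"])
print(r.sense()["tool_pos"],r.sense()["tcp_rot"])
E
```

```text
(-60, -20, 81) [131.9  79. ] [131.  78.] 12.2
(-60, 0, 81) [160.8  79.1] [160.  78.] 12.2
(-60, 20, 81) [189.6  79.3] [189.7  77.7] 11.8
(-40, -20, 77) [139.4 108.5] [139.4 107.4] 11.4
(-40, 0, 77) [167.1 108.6] [166.5 107.5] 11.3
(-40, 20, 77) [194.8 108.8] [193.8 107.8] 11.1
(-20, -20, 77) [143.6 136.4] [143.  135.5] 11.0
(-20, 0, 77) [170.7 136.5] [170.4 135.4] 10.8
(-20, 20, 77) [197.7 136.7] [197.  135.5] 10.7
[580.6953064  -21.51667204] -20.06696043736545 [ 0.3 -0.1  0.1 -0.1 -0.7  0.3 -0.6  0.   0.1  0.   0.5 -0.2  0.1 -0.1
 -0.2  0.1  0.3  0. ]
busbar 0.22 [323. 247.] [array([658.8,  71.7]), array([55.5, 80. ]), np.float64(68.7)]
leaf 0.77 [175. 202.] [array([609.3, -31.1]), array([79.4, 72.5]), np.float64(70.2)]
0.86 [641.73141932  77.25447657 207.5       ] [322.8, 282.2]
0.81 [644.23887282  77.5517167  207.5       ] [325.6, 287.1]
0.64 [642.36942222  77.66875422 207.5       ] [324.3, 283.2]
[642.33252121  78.4371566  185.94628756] [-1.79996967e+02 -4.74135028e-03  1.60021491e+02]
```

Call:
carry_out(
  commands=[
    {"jaw":0.0,"translation":[0,0,0],"spin":-0.019},
    {"jaw":0.0,"translation":[0.0191,-0.0225,0],"spin":0},
    {"jaw":0.0,"translation":[0.0191,-0.0225,0],"spin":0},
    {"jaw":0.0,"translation":[0.0191,-0.0225,0],"spin":0},
    {"jaw":0.0,"translation":[0.0191,-0.0225,0],"spin":0},
    {"jaw":0.0,"translation":[0.0191,-0.0225,0.02],"spin":0},
    {"jaw":0.0,"translation":[0,0,0.03],"spin":0},
    {"jaw":0.0,"translation":[0,0,0.01],"spin":0},
  ],
)

```text
time: 8.68
tool_pos: [512.8, 2.4, 122.8]
tcp_rot: [-179.9, -0.2, 161.1]
ft_force: [-1.1, 0.3, -2.3]
finger_gap: 11.8
grip_force: 98.1
```

```bash
cat >> w.py <<'E'
C,S=np.cos(np.radians(-20.07)),np.sin(np.radians(-20.07));O=np.array([580.7,-21.5]);M=np.array([[C,-S],[S,C]])
def st():
    s=r.sense();print(round(s["time"],2),"nest",np.round(M.T@(s["tool_pos"][:2]-O),1),np.round(s["tool_pos"],1),np.round(s["tcp_rot"],2),"F",np.round(M.T@s["ft_force"][:2],1),round(s["ft_force"][2],1),np.round(s["wrist_torque"],2),s["finger_gap"],s["grip_force"]);return s
def bar(p,z):
    for d in r.regions_of(p,"busbar"):
        c=max(cv2.findContours(d["pixels"].astype(np.uint8),0,1)[0],key=cv2.contourArea)
        w=np.array([M.T@(ray(p,x[0],z)[:2]-O) for x in c],np.float32);print("bar nest",round(d["score"],2),[np.round(x,1) for x in cv2.minAreaRect(w)])
E
python3 - <<'E'
from w import *
p=r.snapshot("wrist");s=st();bar(p,s["tool_pos"][2]-2.9);cv2.imwrite("pics/w6.png",p["pixels"])
E
```

```text
8.73 nest [-72.4  -0.5] [512.6   2.9 121.7] [-179.93   -0.34  161.09] F [-1.2  0.4] -4.3 [-0.03  0.16 -0.02] 11.60849334147621 98.08360576629639
bar nest 0.72 [array([-170.1,   36.8]), array([21.2, 44. ]), np.float64(1.1)]
bar nest 0.57 [array([-54.1,  -1.1]), array([55.7, 80. ]), np.float64(90.0)]
bar nest 0.56 [array([-163.3,  -55.5]), array([44.3, 31.1]), np.float64(44.7)]
```

Call:
carry_out(
  commands=[
    {"jaw":0.0,"translation":[0,0.001,0.008],"spin":0},
    {"jaw":0.0,"translation":[0,0,0.008],"spin":0},
    {"jaw":0.0,"translation":[0,0,0.006],"spin":0},
    {"jaw":0.0,"translation":[0,0,0.004],"spin":0},
    {"jaw":0.0,"translation":[0,0,0.004],"spin":0},
    {"jaw":0.0,"translation":[0,0,0.003],"spin":0},
    {"jaw":0.0,"translation":[0,0,0],"spin":0},
    {"jaw":0.0,"translation":[0,0,0],"spin":0},
  ],
)

```text
time: 9.45
tool_pos: [515.9, 3.9, 92.9]
tcp_rot: [-180.0, -0.0, 161.1]
ft_force: [-0.4, 0.1, -1.4]
finger_gap: 11.9
grip_force: 98.1
```

```bash
python3 - <<'E'
from w import *
p=r.snapshot("wrist");s=st();bar(p,s["tool_pos"][2]-2.9);cv2.imwrite("pics/w7.png",p["pixels"])
E
```

```text
9.5 nest [-69.4   1.6] [516.    3.9  93.2] [1.8000e+02 1.0000e-02 1.6111e+02] F [0.1 0.3] -1.9 [-0.02  0.01  0.02] 11.772346633091125 98.09796810150146
bar nest 0.8 [array([-52.5,   1.3]), array([56. , 79.9]), np.float64(90.0)]
bar nest 0.73 [array([-169.4,   43.8]), array([17.3, 36.7]), np.float64(1.2)]
bar nest 0.55 [array([-164.8,  -60.6]), array([49.7, 34.8]), np.float64(45.3)]
```

Call:
carry_out(
  commands=[
    {"jaw":0.0,"translation":[0.001,-0.001,0.002],"spin":0},
    {"jaw":0.0,"translation":[0,0,0.002],"spin":0},
    {"jaw":0.0,"translation":[0,0,0.002],"spin":0},
    {"jaw":0.0,"translation":[0,0,0.001],"spin":0},
    {"jaw":0.0,"translation":[0,0,0.001],"spin":0},
    {"jaw":0.0,"translation":[0,0,0.001],"spin":0},
    {"jaw":0.0,"translation":[0,0,0],"spin":0},
    {"jaw":0.0,"translation":[0,0,0],"spin":0},
  ],
)

```text
time: 10.22
tool_pos: [514.7, 3.2, 84.3]
tcp_rot: [-180.0, 0.0, 161.1]
ft_force: [-3.7, -0.2, 5.3]
finger_gap: 11.5
grip_force: 99.1
```

```bash
python3 - <<'E'
from w import *
p=r.snapshot("wrist");s=st();bar(p,s["tool_pos"][2]-2.9);cv2.imwrite("pics/w8.png",p["pixels"])
q=r.snapshot("scene");cv2.imwrite("pics/s8.png",cv2.resize(q["pixels"][160:270,265:425],(800,550),interpolation=cv2.INTER_CUBIC))
E
```

```text
10.27 nest [-70.5   0.5] [514.7   3.2  84.4] [-1.7999e+02  1.0000e-02  1.6110e+02] F [-3.1 -0.7] 6.0 [ 0.01  0.59 -0.03] 11.673726778273188 99.09667611122131
bar nest 0.93 [array([-53.3,   0.1]), array([56. , 80.3]), np.float64(89.2)]
bar nest 0.8 [array([-166. ,  -63.5]), array([51.7, 35.9]), np.float64(45.3)]
bar nest 0.79 [array([-170.3,   45.4]), array([17.3, 36.7]), np.float64(1.2)]
```

View pics/s8.png

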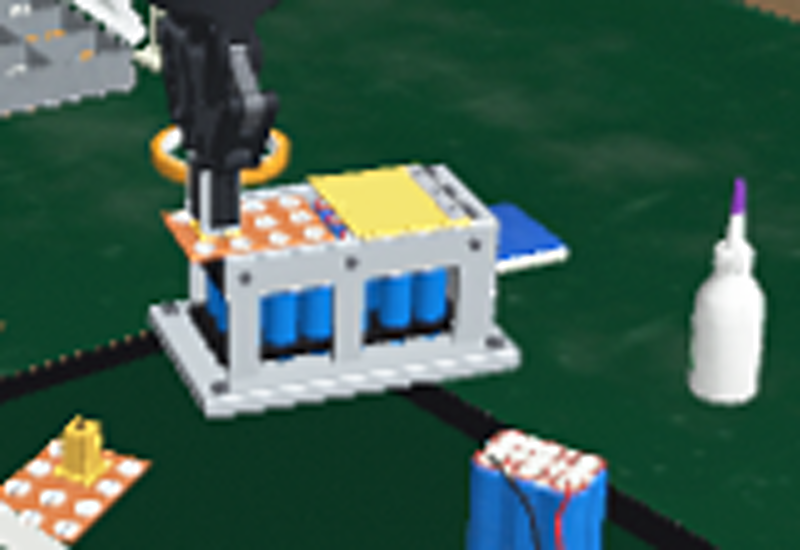

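The busbar lies between the rails with its plain edge just short of the leaf lip (crop (325,215)), and the leaf is flat. I'll slide forward, keeping it slightly pressed.

Call:
carry_out(
  commands=[
    {"jaw":0.0,"translation":[-0.002,0,0.0003],"spin":0},
    {"jaw":0.0,"translation":[-0.0025,0,0],"spin":0},
    {"jaw":0.0,"translation":[-0.0025,0,0],"spin":0},
    {"jaw":0.0,"translation":[-0.0025,0,0],"spin":0},
    {"jaw":0.0,"translation":[-0.0025,0,0],"spin":0},
    {"jaw":0.0,"translation":[-0.001,0,0],"spin":0},
    {"jaw":0.0,"translation":[0,0,0],"spin":0},
    {"jaw":0.0,"translation":[0,0,0],"spin":0},
  ],
)

```text
time: 11.03
tool_pos: [527.1, -0.8, 84.1]
tcp_rot: [180.0, 0.0, 161.1]
ft_force: [-4.0, 1.5, 5.8]
finger_gap: 11.5
grip_force: 99.1
```

```bash
python3 - <<'E'
from w import *
p=r.snapshot("wrist");s=st();bar(p,s["tool_pos"][2]-2.9);cv2.imwrite("pics/w9.png",p["pixels"])
q=r.snapshot("scene");cv2.imwrite("pics/s9.png",cv2.resize(q["pixels"][160:270,265:425],(800,550),interpolation=cv2.INTER_CUBIC))
E
```

```text
11.08 nest [-57.5   1.1] [527.1  -0.7  84.2] [1.7998e+02 1.0000e-02 1.6111e+02] F [-3.3 -0.4] 6.5 [ 0.18  0.61 -0.02] 11.704736969553053 99.14184808731079
bar nest 0.81 [array([-41.5,   0.7]), array([56.1, 78.3]), np.float64(89.9)]
bar nest 0.72 [array([-161.3,   47. ]), array([ 9.4, 19.2]), np.float64(1.2)]
bar nest 0.69 [array([-159.5,  -61.5]), array([46.3, 36. ]), np.float64(45.3)]
```

View pics/s9.png

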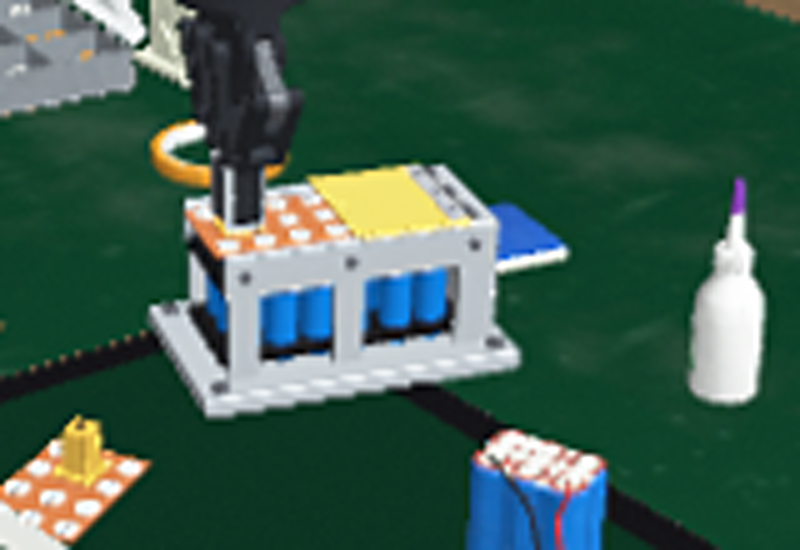

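The edge has gone under the lip and the leaf is still flat, so I'll keep sliding.

Call:
carry_out(
  commands=[
    {"jaw":0.0,"translation":[-0.002,0,0],"spin":0},
    {"jaw":0.0,"translation":[-0.002,0,0],"spin":0},
    {"jaw":0.0,"translation":[-0.002,0,0],"spin":0},
    {"jaw":0.0,"translation":[-0.001,0,0],"spin":0},
    {"jaw":0.0,"translation":[-0.001,0,0],"spin":0},
    {"jaw":0.0,"translation":[-0.001,0,0],"spin":0},
    {"jaw":0.0,"translation":[0,0,0],"spin":0},
    {"jaw":0.0,"translation":[0,0,0],"spin":0},
  ],
)

```text
time: 11.85
tool_pos: [535.4, -3.6, 84.0]
tcp_rot: [180.0, -0.0, 161.1]
ft_force: [-2.5, 1.0, 6.4]
finger_gap: 12.1
grip_force: 99.2
```

```bash
python3 - <<'E'
from w import *
st()
E
```

```text
11.85 nest [-48.7   1.3] [535.4  -3.6  84. ] [ 1.7998e+02 -2.0000e-02  1.6111e+02] F [-2.7  0. ] 6.4 [ 0.24  0.72 -0.03] 12.108395868033288 99.1650938987732
```

Call:
carry_out(
  commands=[
    {"jaw":0.0,"translation":[-0.0005,-0.0005,0],"spin":0},
    {"jaw":0.0,"translation":[-0.0005,-0.0005,0],"spin":0},
    {"jaw":0.0,"translation":[-0.0005,0,0],"spin":0},
    {"jaw":0.0,"translation":[-0.0005,0,0],"spin":0},
    {"jaw":0.0,"translation":[-0.0005,0,0],"spin":0},
    {"jaw":0.0,"translation":[0,0,0],"spin":0},
    {"jaw":0.0,"translation":[0,0,0],"spin":0},
    {"jaw":0.0,"translation":[0,0,0],"spin":0},
  ],
)

```text
time: 12.52
tool_pos: [536.5, -4.7, 83.7]
tcp_rot: [180.0, -0.2, 161.1]
ft_force: [-7.4, 3.2, 8.6]
finger_gap: 11.3
grip_force: 99.5
```

```bash
python3 - <<'E'
from w import *
st()
E
```

```text
12.52 nest [-47.3   0.6] [536.5  -4.7  83.7] [ 1.7997e+02 -1.5000e-01  1.6112e+02] F [-8.   0.5] 8.6 [ 0.66  1.41 -0.06] 11.290033896504577 99.52960252761841
```

Forward force has jumped to 8 N at the expected position, so the edge has met the rib. Now I'll press down.

Call:
carry_out(
  commands=[
    {"jaw":0.0,"translation":[-0.0005,0,0.0005],"spin":0},
    {"jaw":0.0,"translation":[0,0,0.0005],"spin":0},
    {"jaw":0.0,"translation":[0,0,0.0005],"spin":0},
    {"jaw":0.0,"translation":[0,0,0.0005],"spin":0},
    {"jaw":0.0,"translation":[0,0,0.0005],"spin":0},
    {"jaw":0.0,"translation":[0,0,0],"spin":0},
    {"jaw":0.0,"translation":[0,0,0],"spin":0},
    {"jaw":0.0,"translation":[0,0,0],"spin":0},
  ],
)

```text
time: 13.18
tool_pos: [536.4, -4.7, 82.8]
tcp_rot: [180.0, -0.2, 161.1]
ft_force: [-19.3, 5.6, 25.3]
finger_gap: 11.6
grip_force: 102.1
```

```bash
python3 - <<'E'
from w import *
p=r.snapshot("wrist");st();bar(p,80);cv2.imwrite("pics/w10.png",p["pixels"])
E
```

```text
13.23 nest [-47.3   0.6] [536.4  -4.7  82.8] [179.98  -0.22 161.14] F [-21.1  -1.6] 25.2 [ 0.8   3.2  -0.01] 11.660375395765868 102.05554962158203
bar nest 0.88 [array([-36. ,   0.4]), array([56.1, 68.5]), np.float64(89.8)]
bar nest 0.71 [array([-140.8,  -58.9]), array([26., 51.]), np.float64(1.2)]
bar nest 0.25 [array([ -36.2, -146.9]), array([17.6, 37.9]), np.float64(75.9)]
```

Call:
carry_out(
  commands=[
    {"jaw":0.0,"translation":[0.0003,0,0.0003],"spin":0},
    {"jaw":0.0,"translation":[0.0003,0,0.0003],"spin":0},
    {"jaw":0.0,"translation":[0,0,0.0002],"spin":0},
    {"jaw":0.0,"translation":[0,0,0],"spin":0},
    {"jaw":0.0,"translation":[0,0,0],"spin":0},
    {"jaw":0.0,"translation":[0,0,0],"spin":0},
    {"jaw":0.0,"translation":[0,0,0],"spin":0},
    {"jaw":0.0,"translation":[0,0,0],"spin":0},
  ],
)

```text
time: 13.95
tool_pos: [536.5, -4.7, 82.8]
tcp_rot: [180.0, -0.1, 161.1]
ft_force: [-20.9, 5.5, 28.9]
finger_gap: 12.0
grip_force: 102.3
```

```bash
python3 - <<'E'
from w import *
p=r.snapshot("wrist");st();bar(p,80)
q=r.snapshot("scene")
a=cv2.resize(q["pixels"][185:245,285:405],(800,400),interpolation=cv2.INTER_CUBIC)
b=cv2.resize(p["pixels"][150:400,120:520],(320,200));b=cv2.copyMakeBorder(b,0,0,0,480,0)
cv2.imwrite("pics/f.png",np.vstack([a,b]))
E
```

```text
14.0 nest [-47.3   0.6] [536.4  -4.7  82.8] [ 1.7998e+02 -1.4000e-01  1.6114e+02] F [-21.5  -2. ] 28.9 [ 0.78  3.25 -0.02] 11.889213123578372 102.27580189704895
bar nest 0.87 [array([-140.8,  -58.9]), array([25.9, 50.9]), np.float64(1.2)]
bar nest 0.81 [array([-35.9,   0.2]), array([55.5, 69.2]), np.float64(89.7)]
bar nest 0.63 [array([-154.6,   48.6]), array([2.7, 5.8]), np.float64(1.2)]
```

View pics/f.png

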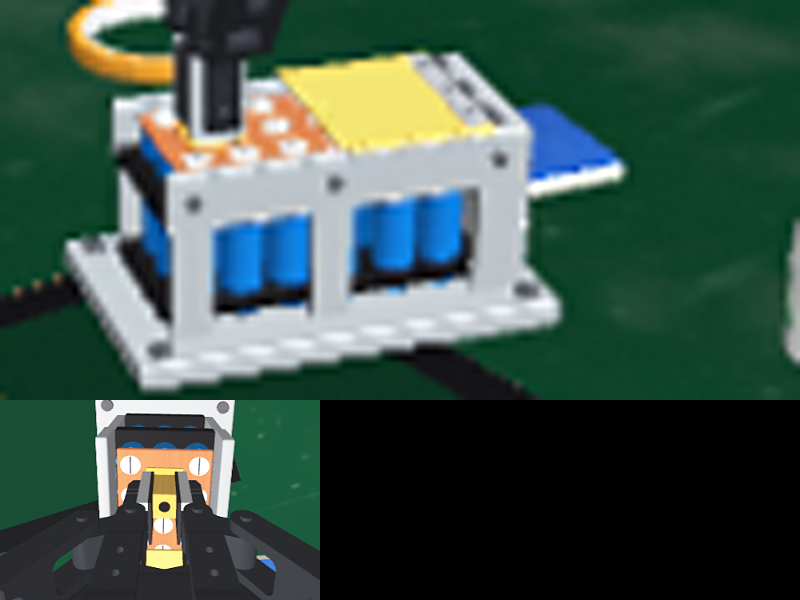

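```bash
python3 - <<'E'
from w import *
p=r.snapshot("wrist")
def m(im):
    im=im.astype(int);k=((im[...,2]>190)&(im[...,1]>90)&(im[...,1]<190)&(im[...,0]<130)).astype(float)
    k=cv2.GaussianBlur(im[...,2].astype(np.float32)-im[...,0],(3,3),0)
    out=[]
    for c in(285,300,315,330,345,360):   # back edge: steepest gradient row
        g=np.diff(k[190:240,c]);i=int(g.argmax());j=np.arange(max(i-2,0),min(i+3,49));out.append(190+(j*g[j]).sum()/g[j].sum())
    w=[]
    for rr in range(222,232):
        g=np.diff(k[rr]);a=slice(230,300);b=slice(350,420);i=230+int(g[a].argmax());j=350+int(g[b].argmin())
        x=np.arange(i-2,i+3);y=np.arange(j-2,j+3);w.append((y*g[y]).sum()/g[y].sum()-(x*g[x]).sum()/g[x].sum())
    return np.round(out,1),np.round(np.median(w),2)
for n in("w5","w6","w7","w8","w9"): print(n,*m(cv2.imread(f"pics/{n}.png")))
print("now",*m(p["pixels"]));st()
E
```

```text
w5 [209.1 209.4 209.8 210.1 210.4 210.8] 105.94
w6 [209.1 204.1 209.8 210.1 207.7 205.8] 105.68
w7 [209.1 209.5 209.8 210.1 210.4 210.8] 119.8
w8 [209.1 209.5 209.8 210.1 210.5 210.8] 119.74
w9 [200.8 201.2 201.9 201.6 210.4 202.2] 119.92
now [209.1 210.  209.5 209.8 210.4 210.5] 118.45
14.15 nest [-47.3   0.6] [536.5  -4.7  82.8] [ 1.7998e+02 -1.4000e-01  1.6114e+02] F [-20.8  -1.6] 29.9 [ 0.74  3.23 -0.01] 11.29555549813476 102.2760808467865
```

Call:
carry_out(
  commands=[
    {"jaw":0.0,"translation":[0.0005,0,0.0003],"spin":0},
    {"jaw":0.0,"translation":[0.0003,0,0.0002],"spin":0},
    {"jaw":0.0,"translation":[0,0,0],"spin":0},
    {"jaw":0.0,"translation":[0,0,0],"spin":0},
    {"jaw":0.0,"translation":[0,0,0],"spin":0},
    {"jaw":0.0,"translation":[0,0,0],"spin":0},
    {"jaw":0.0,"translation":[0,0,0],"spin":0},
    {"jaw":0.0,"translation":[0,0,0],"spin":0},
  ],
)

```text
time: 14.82
tool_pos: [536.5, -4.7, 82.8]
tcp_rot: [180.0, -0.0, 161.1]
ft_force: [-18.3, 3.7, 29.2]
finger_gap: 11.5
grip_force: 102.4
```

```bash
python3 - <<'E'
from w import *
s=st()
if 20<s["ft_force"][2]<38: print(r.hand_in())
E
```

```text
14.82 nest [-47.3   0.6] [536.5  -4.7  82.8] [ 1.7997e+02 -5.0000e-02  1.6113e+02] F [-18.5  -2.8] 29.2 [0.59 3.01 0.02] 11.475967323493958 102.42815136909485
the job is handed in; nothing more can be done
None
```

I handed the job in at 14.8 s: the busbar is tucked under the flat leaf against what force and position indicate is the hidden rib, and held down on the cells with about 29 N; I could not see the rib contact or read the sprung seats directly, and no verdict came back.

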